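Trip-test the carving bench's earth-leakage breaker

TASK

Open the bench power box and leave it tested for the electrician, who will inspect it uncovered: lift off the blue cover and stand it on one of its short ends on the table, leaning steeply (no more than about 30 degrees off upright) with its back against the grey tool case and its black rib facing out. Do the trip test on the uncovered breaker: press the yellow test button until the breaker lever drops by itself, and push the lever fully back up. Leave the tool case and the things lying about where they are.

Things in the scene. Friction and masses are not known exactly. Their poses are not given: they have to be found in the camera images.
- power_box: Grey electrical box fixed to the table, 200 (x) x 112 (y), 45 high in front (-x), 127 at the back. Origin: centre of the underside. Its face slopes 25 deg, looking up and to the front. On it a frame 147 (up the slope) x 85, 34 tall, holds the cover flush, hiding its edges. Under it, in a 121 x 58 opening, 30 below the frame's top: the breaker, red lever up the slope, yellow button below it.
- cover: Loose blue plate 128 (x) x 66 (y) x 10, about 0.09 kg, with a straight black rib across the middle of its outer side: 12 thick (x), 40 long (y), from z = 10 to 32. Origin: centre of the flat back side; z points out of the rib side. At the start it lies in the box's frame, back down, x up the slope.
- tool_case: Loose grey hard tool case lying flat, 160 deep (x) x 210 wide (y) x 95 high, 2.5 kg, upright flat sides, black handle and latches on the -x side. Origin: centre of its underside, z up. It stands beside the power box, on the left or on the right, with free table of at least 200 between them.
- lever (a joint): Breaker lever, rad: 0 fully up (on), 0.94 fully down (tripped). It snaps over centre: before 0.30 it springs back up, past that it falls by itself in some 0.3 s; raising it takes 2 to 4 N up the slope near the tip until it passes 0.30, then it goes up by itself. Pivot: on the breaker's centre line, 46 further up the slope than the button's axis, 6 below the breaker's front.
- lever_tip (a point): Middle of the free, rounded white end of the red lever, a bar 6 thick and 16 wide, its end 22 from the pivot, leaning 36 deg up the slope from the face's normal when up and 18 deg down the slope when down. At the point z points along the slope's outward normal and x up the slope while the lever is up; the frame turns with the lever.
- test_button (a joint): Test button, m: 0 out, 0.005 fully pressed; spring force 1 N growing to 3 N, plus about 1.5 N to move the lever; it trips the lever at about 0.004, so press it to the bottom.
- button_top (a point): Centre of the top of the yellow round test button, 14 across, standing 6 out of the breaker's front. z points out of the sloping face, x up the slope, y across. The button moves along -z.
- shell: Bystander: loose brown and pearl shell, a dish 132 across and 18 high. Origin: centre of its underside.
- rotary_tool: Bystander: loose grey rotary tool lying on the table, 186 long (x) and 49 thick. Origin on the table under it.
- vise: Bystander: red bench vise fixed to the table, about 260 long, 90 wide, 130 high. Origin: centre of its base's underside.
Not all that is in view belongs to the job. Of the things like the cover, leave any that is orange; of the rest the smaller one is meant.

How it is judged (in metres and radians):
On the way, in this order (a step that is already met when the one before it is completed fails the run):
1. the test button is pressed in while the lever is still up or falling (value of joint test_button above 0.003 m and value of joint lever below 0.6 rad).
2. the lever has dropped (value of joint lever above 0.8 rad), for 0.1 s.
3. the lever is fully up again (value of joint lever below 0.1 rad), for 0.2 s.
At the end, for the whole second after the job is handed in: The lever is fully up (below 0.1 rad) and the button out; the cover is at rest, standing on a short end on the table and touching the tool case, leaning 55 to 86 degrees from flat (4 to 35 degrees off upright), rib side facing away from the case (value of joint lever below 0.1 rad and value of joint test_button below 0.0015 m and angle between cover's own z axis and vertical between 0.96 and 1.5 rad and (angle between cover's own x axis and vertical below 0.66 rad or angle between cover's own x axis and vertical above 2.48 rad) and height (world z) of cover below 0.08 m and contact force between cover and tool_case above 0.02 N and linear speed of cover below 0.02 m/s).
It fails at once if the tool case is shoved more than 3 cm (distance of tool_case from where it was at the start of the episode above 0.03 m).
It fails at once if the shell is moved more than 2 cm (distance of shell from where it was at the start of the episode above 0.02 m).
It fails at once if the rotary tool is moved more than 2 cm (distance of rotary_tool from where it was at the start of the episode above 0.02 m).
It also fails if it takes over 72 s, if anything falls off the work surface, if the arm or the gripper's body presses on something with over 40 N, if the wrist force passes 120 N, or if a joint passes its speed limit or range.

ROBOT

A 6-joint arm with a two-finger parallel gripper is mounted at the origin on the work surface. World frame = base frame: x ahead of the robot, y to its left, z up, the work surface at z = 0. Lengths are in mm, angles in rad, forces in N, time in s.
With the tool pointing down it reaches from about 350 to 775 mm from the base axis. Payload 7.3 kg.
Tool frame: the origin (TCP) lies at the centre of the arm's flange, where the gripper is bolted on; the fingertips stand 178 mm ahead of it and the grasp point (between the pads) lies 159 mm ahead of it; z points along the fingers, y is the line along which they close (so a half turn about z gives the same grasp; the last joint's range is limited). The gripper opens to 92 mm and grips with 3 to 60 N. Pads are 19 mm wide; open, the fingers measure 130 mm over their backs; the gripper's body (75 mm by 190 mm) begins 47 mm behind the grasp point.
Start: joints at [1.184, 0.342, 1.524, -0, 1.275, -0.146], TCP at [125.179, 509.861, 404.741] pointing down, gripper open.
Joint ranges: [-2.53, 2.53], [-0.77, 2.02], [0.04, 2.7], [-1, 4.14], [0.28, 2.66], [-3.11, 3.11]. Speed limits (rad/s): [2.57, 2.57, 3.14, 3.14, 3.14, 3.14].

INTERFACE

Orientations are given as [roll, pitch, yaw] about the fixed x, y, z axes, in that order (R = Rz(yaw) Ry(pitch) Rx(roll)).
In Python, from plant import * gives the robot as it stands. The module is installed in compiled form; this text tells all that it offers.
- The arm moves only by the shell command python3 -m inch 'ROWS'. ROWS is JSON, a list of rows, each a list of 5 numbers: the shift along the tool's x, y, z in m, then the turn about the tool's z in rad, then the opening, from 0 (shut) to 1 (fully open). In form: [[tx, ty, tz, spin, claw], ...]. A call has 1 to 8 rows; each row is the pose to reach, as a shift and turn from the pose commanded when the call began, along the tool's axes at that moment; what a row does not reach only later rows make up. A row lasts 1/12 s, in which the tool goes at most 41.7 mm and 7.16 degrees, less where a joint would pass 70% of its speed; a pose out of reach is approached as far as the arm can. A call with a gripper value outside its range is refused whole. The fingers move at their own pace and stop on an object; the grip force is fixed at half the most. Time passes only in rows, so rows that repeat a pose let the fingers close. It gives the time, the measured TCP pose, the force, the opening and the grip force at its end, in the units of the state.
- get_obs(): the state, without advancing time (a new reading comes with each control period).
- capture(name): name is "side" or "top" or "wrist"; returns a dict with "color" (420x560x3 uint8, red, green, blue), "intrinsics" (3x3 intrinsics, pixels), "pose" (4x4, takes a point from camera to world coordinates). Camera axes: x right, y down, z forward; pixel columns grow to the right and rows downward; lengths in mm; the calibration is good to about 2 mm. A picture is of the moment at which its call begins. There is no depth.
- close_job(): hands the job in; it is judged then, once.
Trained networks look in a picture, given as the dict that the camera call returned (one of the last four; its "shot" number tells which), for a name from the list of things; names that differ only in an ending like _2 or _b are one class to them, and where a whole thing is asked for, a point or a joint stands for the part that bears it (a point fixed in the world has none). Each returns a list of dicts, best first, with "conf" (0 to 1); they miss things now and then, are a little off and sometimes report something else, mostly with a low value. They report only what shows in the picture. A call takes as long as a camera call. They do not tell look-alikes from the thing itself.
- look_for(picture, target): "rect" ([centre column, centre row, width, height] in pixels, round what is visible of it).
- trace(picture, target): "pixels" (420x560 bool, what is visible of it) and "rect" ([centre column, centre row, width, height] in pixels, round what is visible of it).
- tip_of(picture, target): "centre" ([column, row] in pixels: a listed point, or the origin of a listed thing).
The state is a dict: "time": time; "joint_positions": joint angles; "dq": joint speeds; "tau": joint torques, N m; "tool_pos": TCP position; "tcp_rot": TCP orientation; "contact_force": force on the tool from outside, world axes, zero at the start; "moment": the same for the moment, N m; "grip_width": finger opening in mm; "finger_force": force on a finger pad.
Only numpy, scipy, OpenCV 4.12 (cv2) and the standard library are available. Lean on these libraries where they do the work, as an engineer would, in place of code of your own. Each camera call takes 0.05 s, during which the arm holds its last target. There are 200 camera calls.

## Working session

There is one attempt and no reset: what is moved stays moved. The work goes in short steps, Python scripts to look and compute and a shell command to move; the robot and the scene stay as the last step left them, time stands still between calls to the robot, and variables do not carry over. Pictures are saved under pics/ and viewed, at most 10 in all, crops included, and the job is handed in when it is done.

```bash
mkdir -p pics; cat > h.py <<'E'
from plant import *
import numpy as np, cv2
from scipy.spatial.transform import Rotation as Ro
def save(p,n): cv2.imwrite('pics/'+n+'.png',p['color'][:,:,::-1])
def ray(p,px):
    K=np.array(p['intrinsics']);T=np.array(p['pose'])
    d=T[:3,:3]@np.linalg.solve(K,[px[0],px[1],1]);return T[:3,3],d/np.linalg.norm(d)
def atz(p,px,z):
    o,d=ray(p,px);return o+d*(z-o[2])/d[2]
def tri(rs):
    A=0;b=0
    for o,d in rs:
        M=np.eye(3)-np.outer(d,d);A=A+M;b=b+M@o
    x=np.linalg.solve(A,b);return x,[float(np.linalg.norm((np.eye(3)-np.outer(d,d))@(x-o))) for o,d in rs]
def proj(p,X):
    K=np.array(p['intrinsics']);T=np.array(p['pose'])
    c=T[:3,:3].T@(np.asarray(X)-T[:3,3]);u=K@c;return u[:2]/u[2]
E
python3 - <<'E'
from h import *
np.set_printoptions(precision=1,suppress=True)
print(get_obs())
ims=[]
for n in ['side','top','wrist']:
    p=capture(n);ims.append(p['color']);print(n,np.array(p['pose'])[:3].round(3).tolist(),np.array(p['intrinsics']).tolist())
    for t in ['power_box','cover','tool_case','shell','rotary_tool','vise']:
        print(t,[(np.round(r['centre']).tolist(),round(r['conf'],2)) for r in tip_of(p,t)],[(np.round(r['rect']).tolist(),round(r['conf'],2)) for r in look_for(p,t)])
    save(p,'a_'+n)
E
```

```text
{'time': 0.0, 'joint_positions': array([ 1.2,  0.3,  1.5,  0. ,  1.3, -0.1]), 'dq': array([-0.,  0., -0.,  0., -0.,  0.]), 'tau': array([ -0. , -43.1, -24.4,   0.1,   0.1,  -0. ]), 'tool_pos': array([125.1, 509.7, 404. ]), 'tcp_rot': array([-3.1, -0. ,  2.9]), 'contact_force': array([-0.2,  0.6,  0. ]), 'moment': array([-0. ,  0.1,  0. ]), 'finger_force': 0.0, 'grip_width': 92.05158381732856}
side [[0.998, -0.03, 0.048, 455.545], [-0.056, -0.61, 0.79, -1399.112], [0.005, -0.792, -0.611, 1229.081]] [[499.1361970433747, 0.0, 269.92053710283835], [0.0, 499.1361970433747, 207.6032357762559], [0.0, 0.0, 1.0]]
power_box [([268.0, 288.0], 0.86), ([338.0, 251.0], 0.43)] [([268.0, 276.0, 69.0, 57.0], 0.73)]
cover [([230.0, 245.0], 0.93), ([262.0, 264.0], 0.92), ([192.0, 345.0], 0.61)] [([192.0, 342.0, 53.0, 60.0], 0.95), ([230.0, 248.0, 50.0, 36.0], 0.94), ([259.0, 261.0, 38.0, 23.0], 0.65)]
tool_case [([272.0, 196.0], 0.98)] [([272.0, 188.0, 48.0, 47.0], 0.59)]
shell [([324.0, 222.0], 0.63), ([273.0, 198.0], 0.33)] [([272.0, 185.0, 47.0, 47.0], 0.73)]
rotary_tool [([340.0, 249.0], 0.74)] [([
[... 477 characters left out ...]
06.0, 27.0, 38.0], 0.93), ([411.0, 264.0, 54.0, 37.0], 0.88), ([305.0, 235.0, 44.0, 41.0], 0.61), ([314.0, 137.0, 14.0, 41.0], 0.55)]
tool_case [([227.0, 189.0], 0.98), ([276.0, 147.0], 0.24)] []
shell [([276.0, 150.0], 0.9)] [([277.0, 146.0, 31.0, 25.0], 0.88)]
rotary_tool [([314.0, 143.0], 0.63)] [([315.0, 138.0, 13.0, 44.0], 0.92)]
vise [([154.0, 200.0], 0.55)] [([151.0, 206.0, 46.0, 53.0], 0.64)]
wrist [[0.239, 0.931, 0.275, 50.572], [0.971, -0.229, -0.068, 528.386], [0.0, 0.284, -0.959, 383.996]] [[319.5973269876924, 0.0, 277.14977896277196], [0.0, 319.5973269876924, 209.4599922907979], [0.0, 0.0, 1.0]]
power_box [] []
cover [] []
tool_case [] []
shell [] []
rotary_tool [] []
vise [] []
```

View pics/a_side.png

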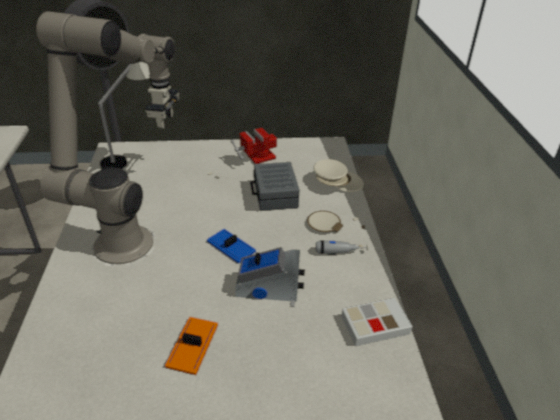

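View pics/a_top.png

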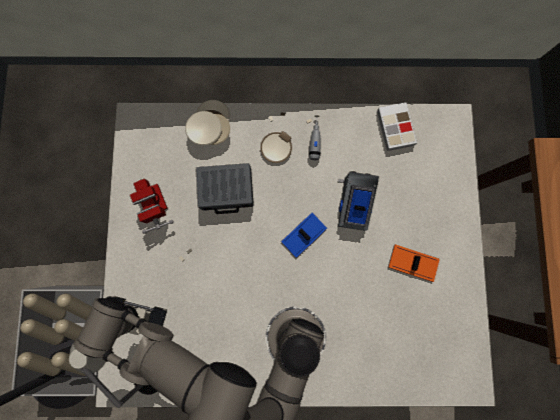

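The side view shows the power box with its blue cover at about (262,264), a larger loose blue decoy at (232,246) and an orange one at (192,345). The tool case is at (275,185), and the top view puts it at (225,188), to the left (+y) of the box. Next I'll triangulate these.

```bash
python3 - <<'E'
from h import *
np.set_printoptions(precision=1,suppress=True)
s=capture('side');t=capture('top')
for n,a,b in [('box',(268,288),(355,206)),('cover',(262,264),(361,207)),('case',(272,196),(227,189)),('decoy',(230,245),(304,238)),('rot',(340,249),(314,143)),('shell',(324,222),(276,150))]:
    print(n,tri([ray(s,a),ray(t,b)]))
for n in ['cover','power_box','tool_case']:
  for r in trace(t,n):
    c,_=cv2.findContours(r['pixels'].astype(np.uint8),0,2);c=max(c,key=cv2.contourArea)
    z={'cover':100,'power_box':100,'tool_case':95}[n]
    rr=cv2.boxPoints(cv2.minAreaRect(c));print(n,r['conf'],rr.tolist(),[atz(t,q,z)[:2].round().tolist() for q in rr])
E
```

```text
box (array([ 515.1, -244.8,   -3.6]), [6.040984195241217, 6.040984195241095])
cover (array([ 495.6, -245.3,  108.9]), [5.924806462627163, 5.924806462627197])
case (array([571.6, 274.9,  -2.7]), [6.227470128080706, 6.227470128080542])
decoy (array([386. , -35.5,   7.2]), [7.377200733918018, 7.377200733917937])
rot (array([780.4, -80.6,   8.2]), [10.174852445767566, 10.174852445767542])
shell (array([747.3,  76.5,   8. ]), [7.502994383286374, 7.502994383286507])
cover 0.85 [[280.0000305175781, 242.00003051757812], [310.5000305175781, 211.50003051757812], [326.0000305175781, 227.00003051757812], [295.5000305175781, 257.5000305175781]] [[358.0, 60.0], [473.0, -56.0], [415.0, -113.0], [301.0, 2.0]]
cover 0.6 [[386.0973205566406, 267.1837463378906], [393.2757263183594, 243.85403442382812], [440.0757141113281, 258.2540588378906], [432.8973083496094, 281.5837707519531]] [[266.0, -334.0], [352.0, -364.0], [299.0, -537.0], [214.0, -505.0]]
cover 0.57 [[347.0, 221.0], [353.5, 188.5], [370.6153564453125, 191.92306518554688], [364.1153564453125, 224.42306518554688]] [[437.0, -193.0], [562.0, -221.0], [549.0, -286.0], [425.0, -257.0]]
power_box 0.81 [[329.11541748046875, 224.42306518554688], [340.423095703125, 167.88461303710938], [379.4615478515625, 175.69229125976562], [368.15386962890625, 232.23074340820312]] [[424.0, -125.0], [643.0, -173.0], [612.0, -322.0], [395.0, -271.0]]
tool_case 0.53 [[124.98392486572266, 185.6729278564453], [153.8900909423828, 174.43165588378906], [172.52548217773438, 222.3512420654297], [143.6193084716797, 233.59251403808594]] [[572.0, 652.0], [616.0, 544.0], [432.0, 465.0], [390.0, 571.0]]
```

```bash
R='x'; python3 -m inch '[[-0.27,-0.18,0,0,1],[-0.27,-0.18,0,0,1],[-0.27,-0.18,0,0,1],[-0.27,-0.18,0,0,1],[-0.27,-0.18,0,0,1],[-0.27,-0.18,0,0,1],[-0.27,-0.18,0,0,1],[-0.27,-0.18,0,0,1]]'
python3 -m inch '[[-0.137,-0.23,0,0,1],[-0.137,-0.23,0,0,1],[-0.137,-0.23,0,0,1],[-0.137,-0.23,0,0,1],[-0.137,-0.23,0,0,1],[-0.137,-0.23,0,0,1],[-0.137,-0.23,0,0,1],[-0.137,-0.23,0,0,1]]'
python3 -m inch '[[-0.137,-0.23,0,0,1],[-0.137,-0.23,0,0,1],[-0.137,-0.23,0,0,1],[-0.137,-0.23,0,0,1],[-0.137,-0.23,0,0,1],[-0.137,-0.23,0,0,1],[-0.137,-0.23,0,0,1],[-0.137,-0.23,0,0,1]]'
python3 - <<'E'
from h import *
np.set_printoptions(precision=3,suppress=True)
o=get_obs();print(o['tool_pos'],o['tcp_rot'],o['joint_positions'])
p=capture('wrist');save(p,'b_wrist')
for t in ['cover','power_box']:
    print(t,[(np.round(r['centre'],1).tolist(),round(r['conf'],2)) for r in tip_of(p,t)],[(np.round(r['rect']).tolist(),round(r['conf'],2)) for r in trace(p,t)])
E
```

```text
time: 2.87
tool_pos: [345.8, 268.5, 405.0]
tcp_rot: [3.141, 0.001, 2.9]
contact_force: [0.4, 0.7, 1.2]
grip_width: 92.1
finger_force: 0.0
time: 3.53
tool_pos: [423.6, 11.4, 404.8]
tcp_rot: [-3.141, 0.001, 2.896]
contact_force: [0.4, 0.1, -0.6]
grip_width: 92.0
finger_force: 0.0
time: 4.2
tool_pos: [501.7, -244.1, 403.9]
tcp_rot: [-3.141, 0.0, 2.898]
contact_force: [-2.0, 0.1, 0.4]
grip_width: 91.6
finger_force: 0.0
[ 501.658 -244.117  403.896] [-3.141  0.     2.898] [-0.59   0.403  1.433 -0.     1.305 -1.917]
cover [([28.0, 37.2], 0.93), ([284.4, 195.5], 0.73), ([441.7, 41.2], 0.67)] [([59.0, 44.0, 117.0, 89.0], 0.85), ([286.0, 197.0, 86.0, 151.0], 0.75)]
power_box [] [([286.0, 217.0, 134.0, 228.0], 0.56)]
```

View pics/b_wrist.png

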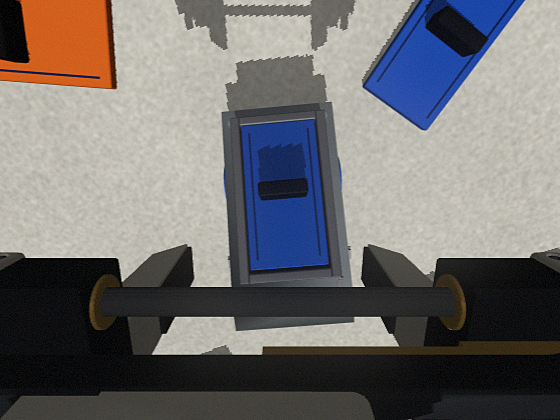

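The rib shows at (283,188) on the cover, which spans columns 240–328 and rows 120–270. The cover is turned only a few degrees from the tool. I'll take a second viewpoint and fit the corners.

```bash
cat >> h.py <<'E'
def corners(p,lo=(100,120,40),hi=(130,255,255),near=(285,195)):
    hsv=cv2.cvtColor(p['color'],cv2.COLOR_RGB2HSV);m=cv2.inRange(hsv,lo,hi)
    m=cv2.morphologyEx(m,cv2.MORPH_OPEN,np.ones((3,3)))
    cs,_=cv2.findContours(m,0,2)
    c=[k for k in cs if cv2.contourArea(k)>1500 and cv2.pointPolygonTest(cv2.convexHull(k),near,False)>=0]
    h=cv2.convexHull(max(c,key=cv2.contourArea));q=cv2.approxPolyN(h,4,ensure_convex=True) if hasattr(cv2,'approxPolyN') else cv2.boxPoints(cv2.minAreaRect(h))
    q=np.array(q,float).reshape(-1,2);i=np.argsort(q[:,1]);a=q[i[:2]];b=q[i[2:]]
    return np.vstack([a[np.argsort(a[:,0])],b[np.argsort(b[:,0])]])  # TL TR BL BR
E
cat > m1.py <<'E'
from h import *
import pickle,sys
np.set_printoptions(precision=1,suppress=True)
p=capture('wrist');d={k:np.array(p[k]) for k in('color','intrinsics','pose')}
near=tuple(tip_of(p,'cover')[int(sys.argv[2])]['centre']) if len(sys.argv)>2 else (285,195)
d['c']=corners(p,near=near);print(d['c'].tolist())
pickle.dump(d,open(sys.argv[1],'wb'));save(p,sys.argv[1])
E
python3 m1.py v1
python3 -m inch '[[0.04,0.0,0,0,1],[0.04,0.0,0.0,0,1],[0.08,0,0.05,0,1],[0.08,0,0.05,0,1],[0.08,0,0.05,0,1],[0.08,0,0.05,0,1]]'
cat > m2.py <<'E'
from h import *
np.set_printoptions(precision=1,suppress=True)
p=capture('wrist');save(p,'c')
print([(np.round(r['centre']).tolist(),round(r['conf'],2)) for r in tip_of(p,'cover')])
E
python3 m2.py
```

```text
[[235.0, 128.0], [309.0, 122.0], [244.0, 272.0], [323.0, 266.0]]
time: 5.0
tool_pos: [423.0, -221.5, 355.1]
tcp_rot: [3.141, -0.0, 2.901]
contact_force: [-0.2, -0.7, 0.8]
grip_width: 91.7
finger_force: 0.0
[([7.0, 116.0], 0.9), ([280.0, 305.0], 0.61), ([451.0, 121.0], 0.58)]
```

```bash
cat >> h.py <<'E'
def corners(p,near,lo=(100,120,40),hi=(130,255,255)):
    hsv=cv2.cvtColor(p['color'],cv2.COLOR_RGB2HSV);m=cv2.inRange(hsv,lo,hi)
    m=cv2.morphologyEx(m,cv2.MORPH_OPEN,np.ones((3,3)))
    cs,_=cv2.findContours(m,0,2)
    c=[k for k in cs if cv2.contourArea(k)>1500 and cv2.pointPolygonTest(cv2.convexHull(k),near,False)>=0]
    h=cv2.convexHull(max(c,key=cv2.contourArea)).reshape(-1,2).astype(float)
    s=h.sum(1);d=h[:,0]-h[:,1]
    return np.array([h[s.argmin()],h[d.argmax()],h[d.argmin()],h[s.argmax()]])+0.0
E
python3 - <<'E'
from h import *
import pickle
np.set_printoptions(precision=2,suppress=True)
v1=pickle.load(open('v1','rb'));v2=capture('wrist')
V=[(v1,corners(v1,(285,195))),(v2,corners(v2,(280,305)))]
P=[]
for i in range(4):
    x,e=tri([ray(v,c[i]) for v,c in V]);P.append(x);print(V[0][1][i],V[1][1][i],x,np.array(e))
P=np.array(P)
obj=np.array([[-64,-33,10],[-64,33,10],[64,-33,10],[64,33,10]],float)
from scipy.optimize import least_squares
def f(q):
    R=Ro.from_euler('xyz',q[:3]).as_matrix()
    X=obj@R.T+q[3:]
    return np.concatenate([(np.array([proj(v,x) for x in X])-c).ravel() for v,c in V])
r=least_squares(f,[0,-.436,-.22,495,-243,100],x_scale=[.01]*3+[1]*3)
R=Ro.from_euler('xyz',r.x[:3]).as_matrix()
print('pose',r.x,'deg',np.degrees(r.x[:3]),'res',r.fun)
print('rib base',r.x[3:]+R@[0,0,10],'rib top',r.x[3:]+R@[0,0,32])
np.save('cover.npy',r.x)
for v,c in V: print(proj(v,r.x[3:]+R@[0,0,32]))
print([t['centre'] for t in tip_of(v2,'cover')])
cv2.imwrite('pics/c2.png',v2['color'][:,:,::-1])
E
```

```text
Traceback (most recent call last):
  File "h.py", line 31, in corners
    h=cv2.convexHull(max(c,key=cv2.contourArea)).reshape(-1,2).astype(float)
                     ~~~^^^^^^^^^^^^^^^^^^^^^^^
ValueError: max() iterable argument is empty
```

```bash
python3 -m inch '[[-0.03,0.0,0,0,1],[-0.07,0.0,-0.02,0,1],[-0.11,0,-0.04,0,1],[-0.14,0,-0.05,0,1],[-0.14,0,-0.05,0,1],[-0.14,0,-0.05,0,1]]' | tail -5
cat > m3.py <<'E'
from h import *
import pickle
np.set_printoptions(precision=2,suppress=True)
v1=pickle.load(open('v1','rb'));v2=capture('wrist');cv2.imwrite('pics/c2.png',v2['color'][:,:,::-1])
t=[x['centre'] for x in tip_of(v2,'cover')];print(t)
n=min(t,key=lambda c:abs(c[0]-285))
V=[(v1,corners(v1,(285,210))),(v2,corners(v2,tuple(map(float,n))))]
P=[]
for i in range(4):
    x,e=tri([ray(v,c[i]) for v,c in V]);P.append(x);print(V[0][1][i],V[1][1][i],x,np.array(e))
obj=np.array([[-64,33,10],[-64,-33,10],[64,33,10],[64,-33,10]],float)
obj=np.array([[-64,-33,10],[-64,33,10],[64,-33,10],[64,33,10]],float)
from scipy.optimize import least_squares
def f(q):
    R=Ro.from_euler('xyz',q[:3]).as_matrix()
    X=obj@R.T+q[3:]
    return np.concatenate([(np.array([proj(v,x) for x in X])-c).ravel() for v,c in V])
r=least_squares(f,[0,-.436,-.22,495,-243,100],x_scale=[.01]*3+[1]*3)
R=Ro.from_euler('xyz',r.x[:3]).as_matrix()
print('pose',r.x,'deg',np.degrees(r.x[:3]),'res',r.fun)
print('rib base',r.x[3:]+R@[0,0,10],'rib top',r.x[3:]+R@[0,0,32])
np.save('cover.npy',r.x)
for v,c in V: print(proj(v,r.x[3:]+R@[0,0,32]))
E
python3 m3.py
```

```text
tool_pos: [560.9, -255.8, 405.3]
tcp_rot: [-3.141, 0.003, 2.902]
contact_force: [-0.1, 0.3, -0.4]
grip_width: 91.9
finger_force: 0.0
[[280.9, 123.3]]
[236. 129.] [236.  51.] [ 429.19 -259.21   91.76] [0.29 0.29]
[308. 122.] [312.  44.] [ 438.56 -195.84   88.02] [0.04 0.04]
[245. 271.] [245. 199.] [ 542.88 -277.69  139.24] [0.03 0.03]
[322. 265.] [327. 192.] [ 552.65 -213.35  139.62] [0.11 0.11]
pose [   0.     -0.43   -0.15  495.01 -237.26  101.98] deg [  0.2  -24.46  -8.85] res [-0.13 -0.99  0.38 -0.49 -0.2  -0.25  0.16 -0.24 -0.8   0.85  0.47  0.36
 -0.29  0.26  0.42  0.36]
rib base [ 490.91 -236.66  111.08] rib top [ 481.9  -235.34  131.1 ]
[276.49 188.96]
[278.67 107.46]
```

View pics/c2.png

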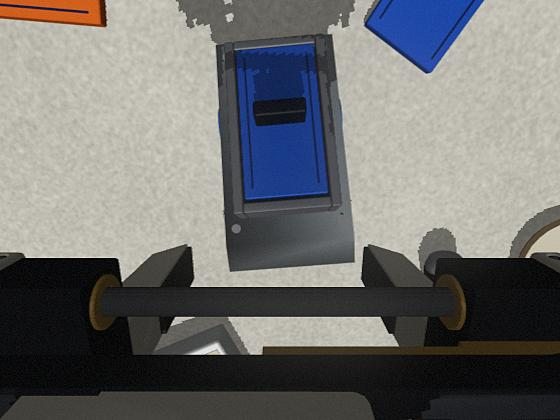

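```bash
sed -i 's/,lo=(100,120,40),hi=(130,255,255)):/,lo=(100,90,15),hi=(130,255,255)):/' h.py; python3 m3.py; python3 - <<'E'
from h import *
import pickle
v=pickle.load(open('v1','rb'));p=capture('wrist')
for d in (v,p):
    hsv=cv2.cvtColor(np.array(d['color']),cv2.COLOR_RGB2HSV)
    r=130 if d is v else 52
    print([(c,hsv[r,c].tolist()) for c in range(300,330,3)])
E
```

```text
[[280.8, 129.4]]
[236. 129.] [235.  55.] [ 429.12 -259.39   92.22] [0.04 0.04]
[308. 122.] [312.  48.] [ 438.6  -195.66   88.41] [0.18 0.18]
[245. 271.] [244. 203.] [ 542.71 -277.91  139.48] [0.25 0.25]
[322. 265.] [327. 196.] [ 552.69 -213.24  139.62] [0. 0.]
pose [   0.     -0.43   -0.16  494.87 -237.29  102.67] deg [  0.16 -24.77  -8.88] res [-0.19 -1.05  0.41 -0.5  -0.46 -0.07  0.21 -0.04 -0.28  0.76 -0.03  0.33
  0.14  0.2   0.19  0.24]
rib base [ 490.72 -236.67  111.75] rib top [ 481.6  -235.31  131.73]
[276.43 188.77]
[278.21 111.27]
[(300, [111, 203, 137]), (303, [113, 175, 115]), (306, [112, 199, 133]), (309, [111, 191, 107]), (312, [105, 23, 66]), (315, [150, 10, 79]), (318, [130, 10, 80]), (321, [107, 21, 85]), (324, [96, 13, 97]), (327, [110, 23, 99])]
[(300, [111, 195, 137]), (303, [112, 207, 137]), (306, [111, 211, 133]), (309, [111, 205, 133]), (312, [112, 199, 119]), (315, [100, 16, 49]), (318, [108, 17, 75]), (321, [100, 19, 82]), (324, [128, 16, 65]), (327, [80, 12, 62])]
```

```bash
cat > go.py <<'E'
import sys
from h import *
x,y,z,yaw=map(float,sys.argv[1:5])
o=get_obs();R=Ro.from_euler('xyz',o['tcp_rot']).as_matrix()
d=R.T@(np.array([x,y,z])-o['tool_pos']);w=np.degrees(o['tcp_rot'][2])
s=-((yaw-w+180)%360-180)
print('t',round(o['time'],2),'pos',o['tool_pos'].round(1),'yaw',round(w,2),'J6',round(o['joint_positions'][5],2),'shift m',(d/1000).round(4),'spin',round(np.radians(s),4),'F',o['contact_force'].round(1))
E
python3 go.py 484.5 -235.8 330 171.1
```

```text
t 5.9 pos [ 558.3 -255.5  404.6] yaw 166.19 J6 -1.88 shift m [0.0763 0.0015 0.0747] spin -0.0858 F [ 0.6 -0.1  0.2]
```

```bash
python3 -m inch '[[0.03,0.001,0.02,-0.086,1],[0.055,0.0015,0.05,-0.086,1],[0.0763,0.0015,0.0747,-0.086,1],[0.0763,0.0015,0.0747,-0.086,1],[0.0763,0.0015,0.0747,-0.086,1],[0.0763,0.0015,0.0747,-0.086,1]]' | tail -5
python3 go.py 484.5 -235.8 295 171.1
```

```text
tool_pos: [485.8, -236.5, 331.3]
tcp_rot: [-3.14, 0.003, 2.986]
contact_force: [0.3, 0.1, 1.3]
grip_width: 92.1
finger_force: 0.0
t 6.4 pos [ 485.8 -236.5  331.3] yaw 171.1 J6 -2.01 shift m [0.0015 0.0006 0.0363] spin 0.0 F [0.3 0.1 1.3]
```

```bash
python3 -m inch '[[0,0.0005,0.02,0,1],[0,0.0005,0.035,0,1],[0,0.0005,0.035,0,1],[0,0.0005,0.035,0,1],[0,0.0005,0.035,0,1]]' | tail -4
python3 -m inch '[[0,0,0,0,0.2],[0,0,0,0,0.2],[0,0,0,0,0.2],[0,0,0,0,0.2],[0,0,0,0,0.2],[0,0,0,0,0.2],[0,0,0,0,0.2],[0,0,0,0,0.2]]'
python3 go.py 484.5 -235.8 295 171.1
python3 -c "
from h import *
p=capture('wrist');save(p,'d')"
```

```text
tcp_rot: [-3.14, 0.003, 2.987]
contact_force: [-0.4, -0.6, 0.3]
grip_width: 91.7
finger_force: 0.0
time: 7.48
tool_pos: [485.4, -235.6, 296.0]
tcp_rot: [-3.141, 0.001, 2.987]
contact_force: [-2.9, 0.5, 6.8]
grip_width: 43.1
finger_force: 3.9
t 7.48 pos [ 485.4 -235.6  296. ] yaw 171.14 J6 -2.01 shift m [ 0.0008 -0.0003  0.001 ] spin 0.0006 F [-2.9  0.5  6.8]
```

View pics/d.png

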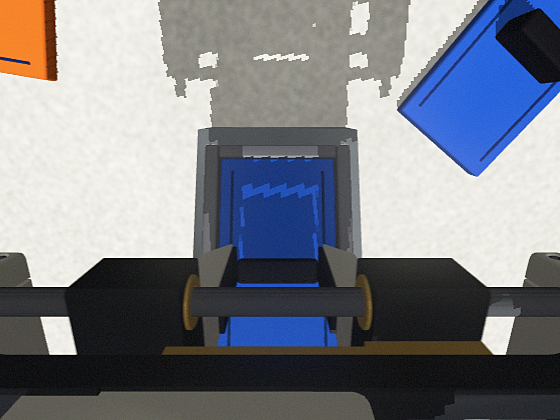

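The fingers are around the rib (rows 258–283), but the width reads 43 and there is a little upward force. I'll let them settle.

```bash
python3 -m inch '[[0,0,0,0,0.2],[0,0,0,0,0.2],[0,0,0,0,0.2],[0,0,0,0,0.2]]'; python3 -m inch '[[0,0,-0.002,0,0.2],[0,0,-0.003,0,0.2],[0,0,-0.003,0,0.2],[0,0,-0.003,0,0.2]]'
```

```text
time: 7.87
tool_pos: [485.3, -235.7, 295.9]
tcp_rot: [-3.141, 0.0, 2.987]
contact_force: [-3.7, 0.6, 7.6]
grip_width: 39.9
finger_force: 34.5
time: 8.2
tool_pos: [485.5, -235.5, 297.8]
tcp_rot: [3.141, -0.0, 2.987]
contact_force: [-0.4, -0.6, -1.3]
grip_width: 39.4
finger_force: 34.2
```

```bash
python3 -m inch '[[0.002,0,-0.005,0,0.2],[0.004,0,-0.009,0,0.2],[0.007,0,-0.014,0,0.2],[0.01,0,-0.021,0,0.2],[0.014,0,-0.029,0,0.2],[0.018,0,-0.038,0,0.2],[0.018,0,-0.05,0,0.2],[0.018,0,-0.05,0,0.2]]'
python3 -m inch '[[0,0,-0.03,0,0.2],[0,0,-0.06,0,0.2],[0,0,-0.09,0,0.2],[0,0,-0.09,0,0.2],[0,0,-0.09,0,0.2]]'
python3 - <<'E'
from h import *
np.set_printoptions(precision=1,suppress=True)
p=capture('wrist');save(p,'e')
for n in ['lever_tip','button_top','power_box','cover']:
    print(n,[(np.round(r['centre']).tolist(),round(r['conf'],2)) for r in tip_of(p,n)])
t=capture('top');s=capture('side')
for n in ['tool_case']:
  for v in (t,s):
    for r in trace(v,n):
      c,_=cv2.findContours(r['pixels'].astype(np.uint8),0,2);c=max(c,key=cv2.contourArea)
      q=cv2.boxPoints(cv2.minAreaRect(c));print(r['conf'],[atz(v,k,95)[:2].round().tolist() for k in q],[atz(v,k.tolist(),0)[:2].round().tolist() for k in q])
      if v is t and abs(q[:,0].mean()-225)<15: cv2.imwrite('pics/m.png',cv2.resize(r['pixels'][140:240,170:280].astype(np.uint8)*255,None,fx=4,fy=4))
cv2.imwrite('pics/case.png',np.hstack([cv2.resize(v['color'][a:a+100,b:b+100,::-1],(400,400),interpolation=2) for v,a,b in((t,140,175),(s,140,225))]))
E
```

```text
time: 8.87
tool_pos: [467.7, -233.0, 350.9]
tcp_rot: [-3.14, 0.004, 2.987]
contact_force: [0.9, -0.3, -1.3]
grip_width: 39.7
finger_force: 34.2
time: 9.28
tool_pos: [467.6, -232.8, 439.5]
tcp_rot: [-3.14, 0.003, 2.987]
contact_force: [0.2, -0.4, -2.0]
grip_width: 39.6
finger_force: 34.2
lever_tip []
button_top []
power_box []
cover [([277.0, 269.0], 0.93), ([59.0, 55.0], 0.91), ([427.0, 94.0], 0.57)]
0.93 [[647.0, 394.0], [665.0, 174.0], [473.0, 157.0], [456.0, 373.0]] [[670.0, 415.0], [689.0, 181.0], [485.0, 163.0], [467.0, 393.0]]
0.62 [[525.0, 384.0], [681.0, 377.0], [648.0, 48.0], [511.0, 55.0]] [[531.0, 533.0], [700.0, 525.0], [664.0, 170.0], [516.0, 177.0]]
```

View pics/case.png

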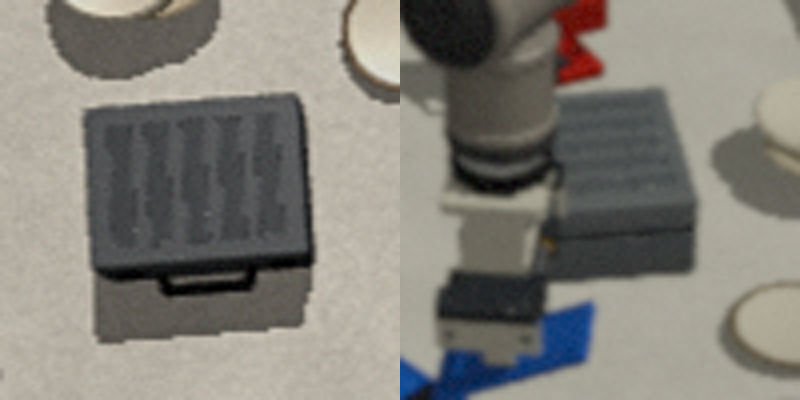

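View pics/e.png

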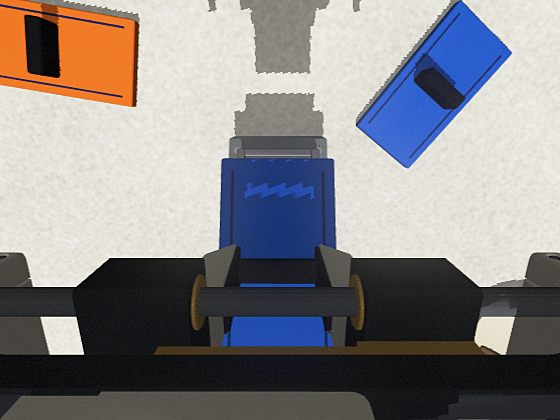

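The case is clear in both crops and the cover hangs level in the fingers. I'll locate the case's near (-y) wall.

```bash
python3 - <<'E'
from h import *
np.set_printoptions(precision=1,suppress=True)
t=capture('top');s=capture('side')
for px in [(250,164.3),(253.2,205.5),(196,166.3),(199.5,208)]: print('top',px,atz(t,px,0)[:2],atz(t,px,95)[:2])
for px in [(298,207.5),(261,210)]: print('side z0',px,atz(s,px,0)[:2])
for px in [(298.7,189.5),(291.5,162.5)]: print('side z95',px,atz(s,px,95)[:2])
E
python3 go.py 420 -60 440 261
```

```text
top (250, 164.3) [680.8 183. ] [657.3 175.9]
top (253.2, 205.5) [509.9 167.8] [496.6 161.7]
top (196, 166.3) [671.8 404.2] [648.8 383.9]
top (199.5, 208) [499.3 384.2] [486.7 365.1]
side z0 (298, 207.5) [665.2 185.9]
side z0 (261, 210) [515.5 176.8]
side z95 (298.7, 189.5) [663.4 177.9]
side z95 (291.5, 162.5) [653. 374.]
t 9.83 pos [ 467.7 -232.8  437.7] yaw 171.13 J6 -2.02 shift m [ 0.0738  0.1634 -0.0022] spin -1.5685 F [-0.1  0.3 -0.6]
```

```bash
python3 go.py 550 -80 440 171.1; python3 go.py 640 60 440 171.1
```

```text
t 9.83 pos [ 467.7 -232.8  437.7] yaw 171.13 J6 -2.02 shift m [-0.0577  0.1637 -0.0023] spin 0.0006 F [-0.1  0.3 -0.6]
t 9.83 pos [ 467.7 -232.8  437.7] yaw 171.13 J6 -2.02 shift m [-0.1251  0.3159 -0.0023] spin 0.0006 F [-0.1  0.3 -0.6]
```

```bash
python3 -m inch '[[-0.01,0.03,0,0,0.2],[-0.022,0.06,0,0,0.2],[-0.034,0.095,0,0,0.2],[-0.047,0.13,0,0,0.2],[-0.06,0.16,0,0,0.2],[-0.06,0.16,0,0,0.2]]' | head -2
python3 -m inch '[[-0.012,0.03,0,0,0.2],[-0.025,0.06,0,0,0.2],[-0.038,0.095,0,0,0.2],[-0.05,0.125,0,0,0.2],[-0.065,0.156,0,0,0.2],[-0.065,0.156,0,0,0.2],[-0.065,0.156,0,0,0.2]]'
python3 - <<'E'
from h import *
p=capture('wrist');save(p,'f')
import pickle;pickle.dump({k:np.array(p[k]) for k in('color','intrinsics','pose')},open('f.pkl','wb'))
for n in ['tool_case','cover','shell']:
    print(n,[(np.round(r['centre']).tolist(),round(r['conf'],2)) for r in tip_of(p,n)])
for X in [(505,168,95),(505,168,0),(665,181,95),(665,181,0)]: print(X,proj(p,X).round())
E
```

```text
time: 10.33
tool_pos: [553.5, -79.4, 437.7]
time: 10.92
tool_pos: [640.4, 61.4, 437.0]
tcp_rot: [-3.141, -0.001, 2.989]
contact_force: [-0.6, -0.3, -1.1]
grip_width: 39.7
finger_force: 34.2
tool_case [([441.0, 99.0], 0.68)]
cover []
shell []
(505, 168, 95) [371.  31.]
(505, 168, 0) [349.  51.]
(665, 181, 95) [395. 199.]
(665, 181, 0) [369. 181.]
```

View pics/f.png

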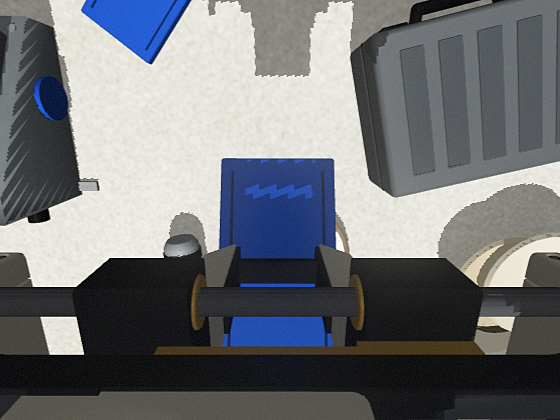

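The case's near wall matches my estimate: its top edge runs from (371,38) to (396,196), and its foot from (352,48) to (369,180). So the wall runs from (505,168) to (665,181).

```bash
python3 go.py 588.6 129.6 330 274.65
```

```text
t 11.12 pos [639.5  58.9 438.2] yaw 171.05 J6 -1.44 shift m [0.0613 0.062  0.1082] spin -1.8082 F [-0.8 -0.1 -0.7]
```

```bash
python3 -m inch '[[0.02,0.02,0.0,-0.12,0.2],[0.04,0.04,0,-0.24,0.2],[0.061,0.062,0,-0.36,0.2],[0.061,0.062,0,-0.48,0.2],[0.061,0.062,0,-0.6,0.2],[0.061,0.062,0,-0.72,0.2],[0.061,0.062,0,-0.84,0.2],[0.061,0.062,0,-0.9,0.2]]' | head -1
python3 -m inch '[[0,0,0,-0.12,0.2],[0,0,0,-0.24,0.2],[0,0,0,-0.36,0.2],[0,0,0,-0.48,0.2],[0,0,0,-0.6,0.2],[0,0,0,-0.72,0.2],[0,0,0,-0.84,0.2],[0,0,0,-0.908,0.2]]' 
python3 go.py 588.6 129.6 300 274.65
```

```text
time: 11.78
time: 12.45
tool_pos: [588.2, 136.6, 438.5]
tcp_rot: [-3.141, -0.008, -1.502]
contact_force: [0.6, 0.1, -1.0]
grip_width: 39.7
finger_force: 34.2
t 12.45 pos [588.2 136.6 438.5] yaw -86.09 J6 -3.11 shift m [0.0059 0.0003 0.1385] spin -0.0129 F [ 0.6  0.1 -1. ]
```

```bash
python3 -m inch '[[0,0,0,0.1,0.2],[-0.03,-0.003,0,0.22,0.2],[-0.06,-0.006,0,0.34,0.2],[-0.09,-0.01,0,0.46,0.2],[-0.12,-0.013,0,0.58,0.2],[-0.15,-0.016,0,0.7,0.2],[-0.15,-0.016,0,0.82,0.2],[-0.15,-0.016,0,0.9,0.2]]' | head -3
python3 go.py 600 440 440 171
```

```text
time: 13.12
tool_pos: [593.3, 290.3, 436.8]
tcp_rot: [-3.136, -0.004, -2.405]
t 13.12 pos [593.3 290.3 436.8] yaw -137.79 J6 -1.97 shift m [-0.1055  0.1063 -0.0042] spin 0.8938 F [-0.2 -0.7 -0.8]
```

```bash
python3 -m inch '[[-0.02,0.02,0,0.12,0.2],[-0.04,0.04,0,0.24,0.2],[-0.06,0.06,0,0.36,0.2],[-0.08,0.08,0,0.48,0.2],[-0.105,0.106,-0.003,0.6,0.2],[-0.105,0.106,-0.003,0.72,0.2],[-0.105,0.106,-0.003,0.84,0.2],[-0.105,0.106,-0.003,0.895,0.2]]'
python3 - <<'E'
from h import *
p=capture('wrist');save(p,'g')
import pickle;pickle.dump({k:np.array(p[k]) for k in('color','intrinsics','pose')},open('g.pkl','wb'))
print(get_obs()['joint_positions'].round(2))
for n in ['tool_case','cover','vise']:
    print(n,[(np.round(r['centre']).tolist(),round(r['conf'],2)) for r in tip_of(p,n)])
for X in [(487.8,377.6,95),(487.8,377.6,0),(648,390,95),(648,390,0),(505,168,95)]: print(X,proj(p,X).round())
E
```

```text
time: 13.78
tool_pos: [599.8, 438.3, 438.5]
tcp_rot: [-3.134, 0.002, 2.982]
contact_force: [-0.7, -0.4, -0.5]
grip_width: 39.5
finger_force: 34.2
[ 0.53  0.78  0.67 -0.01  1.69 -0.88]
tool_case [([158.0, 178.0], 0.78), ([277.0, 267.0], 0.24)]
cover [([275.0, 266.0], 0.58)]
vise [([380.0, 101.0], 0.88)]
(487.8, 377.6, 95) [198.  88.]
(487.8, 377.6, 0) [217.  94.]
(648, 390, 95) [243. 241.]
(648, 390, 0) [250. 215.]
(505, 168, 95) [ -3. 142.]
```

View pics/g.png

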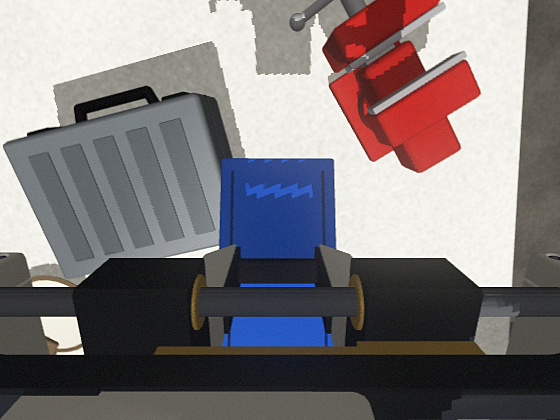

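```bash
python3 - <<'E'
from h import *
import pickle
g=pickle.load(open('g.pkl','rb'))
im=g['color'].astype(int).mean(2)
for r in (105,115,125,135,145): print(r,im[r,190:240].astype(int).tolist())
a=np.array([487.8,377.6]);b=np.array([648,390.])
for f in (.1,.2,.3,.4,.5):
    q=a+(b-a)*f;print(f,proj(g,[*q,95]).round(),proj(g,[*q,0]).round())
E
```

```text
105 [130, 129, 130, 127, 129, 135, 125, 117, 106, 102, 89, 74, 54, 45, 44, 49, 48, 48, 43, 50, 50, 45, 45, 43, 48, 45, 37, 55, 115, 145, 138, 140, 141, 143, 146, 151, 151, 149, 152, 142, 158, 220, 248, 241, 239, 237, 237, 236, 234, 237]
115 [131, 130, 132, 133, 130, 132, 137, 136, 134, 123, 120, 114, 105, 87, 73, 51, 46, 44, 53, 43, 40, 43, 50, 51, 44, 46, 48, 52, 46, 47, 71, 134, 154, 149, 146, 144, 150, 154, 153, 152, 148, 149, 144, 132, 188, 245, 240, 239, 241, 241]
125 [132, 133, 132, 134, 133, 135, 135, 138, 136, 137, 141, 140, 126, 124, 118, 103, 91, 72, 55, 42, 49, 44, 48, 42, 48, 56, 49, 47, 49, 44, 48, 49, 41, 89, 145, 142, 143, 150, 151, 151, 148, 147, 150, 150, 148, 137, 194, 247, 239, 239]
135 [138, 136, 136, 141, 137, 139, 138, 141, 138, 140, 144, 143, 140, 139, 142, 135, 123, 116, 101, 77, 48, 51, 50, 46, 45, 46, 51, 48, 53, 48, 48, 50, 50, 46, 42, 41, 92, 149, 144, 139, 146, 145, 145, 144, 150, 146, 147, 151, 143, 183]
145 [139, 142, 143, 139, 138, 140, 143, 141, 142, 139, 141, 145, 146, 143, 144, 145, 144, 144, 133, 130, 116, 102, 85, 70, 55, 50, 50, 51, 47, 58, 56, 54, 50, 45, 49, 50, 51, 48, 57, 114, 154, 145, 147, 142, 148, 148, 144, 146, 145, 143]
0.1 [203. 105.] [220. 107.]
0.2 [208. 122.] [224. 120.]
0.3 [212. 138.] [227. 133.]
0.4 [217. 154.] [231. 145.]
0.5 [222. 170.] [234. 158.]
```

```bash
python3 go.py 564.4 426.8 300 94.65
python3 -m inch '[[0,0,0,0.12,0.2],[0,0,0,0.24,0.2],[0,0,0,0.36,0.2],[0,0,0,0.48,0.2],[0,0,0,0.6,0.2],[0,0,0,0.72,0.2],[0,0,0,0.84,0.2],[0,0,0,0.9,0.2]]' | head -1
python3 -m inch '[[0,0,0,0.12,0.2],[0,0,0,0.24,0.2],[0,0,0,0.36,0.2],[0,0,0,0.428,0.2],[0,0,0,0.428,0.2],[0,0,0,0.428,0.2]]' 
python3 go.py 564.4 426.8 300 94.65
```

```text
t 13.98 pos [599.9 437.7 439.2] yaw 171.25 J6 -0.89 shift m [ 0.0337 -0.0152  0.1392] spin 1.337 F [-0.7 -0.3 -0.7]
time: 14.65
time: 15.15
tool_pos: [599.6, 438.3, 439.1]
tcp_rot: [3.141, 0.007, 1.663]
contact_force: [-0.2, -0.8, -1.5]
grip_width: 39.6
finger_force: 34.2
t 15.15 pos [599.6 438.3 439.1] yaw 95.28 J6 0.44 shift m [-0.0072 -0.0362  0.1391] spin 0.0109 F [-0.2 -0.8 -1.5]
```

```bash
python3 -m inch '[[-0.003,-0.018,0.02,0.01,0.2],[-0.007,-0.036,0.05,0.01,0.2],[-0.007,-0.036,0.09,0.01,0.2],[-0.007,-0.036,0.125,0.01,0.2],[-0.007,-0.036,0.139,0.01,0.2],[-0.007,-0.036,0.139,0.01,0.2],[-0.007,-0.036,0.139,0.01,0.2],[-0.007,-0.036,0.139,0.01,0.2]]' 
python3 go.py 564.4 426.8 275 94.65
```

```text
time: 15.82
tool_pos: [564.9, 427.8, 302.1]
tcp_rot: [3.138, 0.006, 1.651]
contact_force: [0.6, 0.8, -0.6]
grip_width: 39.4
finger_force: 34.2
t 15.82 pos [564.9 427.8 302.1] yaw 94.61 J6 0.46 shift m [-0.0008 -0.0007  0.0271] spin -0.0008 F [ 0.6  0.8 -0.6]
```

```bash
python3 -m inch '[[0,0,0.01,0,0.2],[0,0,0.02,0,0.2],[0,0,0.028,0,0.2],[0,0,0.028,0,0.2],[0,0,0.028,0,0.2]]' | egrep 'pos|force'
python3 -m inch '[[0,0,0.003,0,0.2],[0,0,0.006,0,0.2],[0,0,0.006,0,0.2]]' | egrep 'pos|force'
python3 -m inch '[[0,0,0.003,0,0.2],[0,0,0.006,0,0.2],[0,0,0.006,0,0.2]]' | egrep 'pos|force'
```

```text
tool_pos: [564.2, 427.3, 270.8]
contact_force: [0.8, 0.1, -0.1]
finger_force: 34.2
tool_pos: [564.6, 427.5, 266.5]
contact_force: [-0.8, -0.3, 3.3]
finger_force: 34.7
tool_pos: [564.6, 427.6, 261.6]
contact_force: [-1.6, -0.9, 8.3]
finger_force: 36.6
```

```bash
python3 -m inch '[[0,0,0.003,0,0.2],[0,0,0.006,0,0.2],[0,0,0.006,0,0.2]]' | egrep 'pos|force'
python3 -m inch '[[0,0,0.003,0,0.2],[0,0,0.005,0,0.2],[0,0,0.005,0,0.2]]' | egrep 'pos|force'
python3 - <<'E'
from h import *
t=capture('top')
for r in trace(t,'tool_case'):
  c,_=cv2.findContours(r['pixels'].astype(np.uint8),0,2);c=max(c,key=cv2.contourArea)
  print(r['conf'],cv2.minAreaRect(c))
p=capture('wrist');save(p,'h')
s=capture('side')
cv2.imwrite('pics/hh.png',np.hstack([cv2.resize(p['color'][:,:,::-1],(400,300)),cv2.resize(s['color'][130:220,200:320,::-1],(400,300))]))
E
```

```text
tool_pos: [564.8, 427.7, 255.8]
contact_force: [-0.7, 1.5, 8.5]
finger_force: 36.4
tool_pos: [564.8, 427.8, 250.8]
contact_force: [0.6, 2.0, 7.1]
finger_force: 35.4
0.61 ((224.9602813720703, 188.37261962890625), (49.51590347290039, 55.01185607910156), 83.9909896850586)
```

View pics/hh.png

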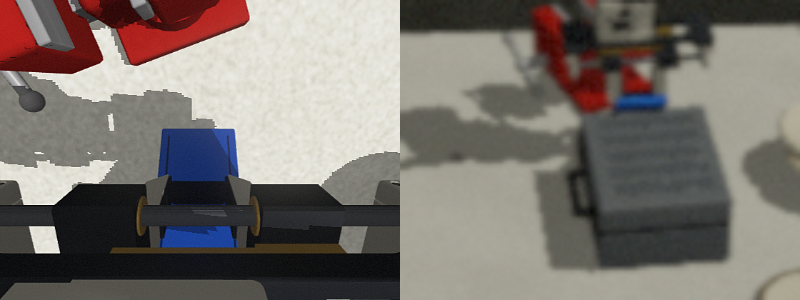

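The picture shows the cover tilting as planned, with the case edge lifting its upper half (blue strip behind the case at (640,100)). The case has not moved. From here I'll check the tilt numerically.

```bash
cat > tilt.py <<'E'
from h import *
o=get_obs();p=capture('wrist');R=Ro.from_euler('xyz',o['tcp_rot']).as_matrix()
hsv=cv2.cvtColor(p['color'],cv2.COLOR_RGB2HSV);m=cv2.inRange(hsv,(100,90,15),(130,255,255));m[:,:200]=0;m[:,360:]=0
n,l,st,_=cv2.connectedComponentsWithStats(m)
ks=[k for k in range(1,n) if st[k,4]>400];k=min(ks,key=lambda k:st[k,1]);ys,xs=np.where(l==k)
top=np.median([ys[xs==c].min() for c in range(265,300) if (xs==c).any()]);w=[xs[abs(ys-top-4)<2].min(),xs[abs(ys-top-4)<2].max()]
print('edge row',top,'cols',w)
for t in range(20,86,5):
    a=np.radians(t);q=[proj(p,o['tool_pos']+R@[64*np.cos(a)-14*np.sin(a),s*33,171+64*np.sin(a)+14*np.cos(a)]) for s in(-1,1)]
    print(t,np.round(q).tolist())
c=[trace(capture('top'),'tool_case')]
for r in c[0]:
  k,_=cv2.findContours(r['pixels'].astype(np.uint8),0,2);k=max(k,key=cv2.contourArea);print('case',r['conf'],np.round(cv2.minAreaRect(k)[0],1))
print('F',o['contact_force'].round(1),o['tool_pos'].round(1))
E
python3 tilt.py
```

```text
edge row 180.0 cols [np.int64(227), np.int64(328)]
20 [[220.0, 154.0], [335.0, 154.0]]
25 [[222.0, 159.0], [333.0, 159.0]]
30 [[223.0, 164.0], [331.0, 164.0]]
35 [[224.0, 169.0], [330.0, 169.0]]
40 [[226.0, 175.0], [329.0, 175.0]]
45 [[227.0, 181.0], [328.0, 181.0]]
50 [[228.0, 188.0], [327.0, 188.0]]
55 [[229.0, 194.0], [326.0, 194.0]]
60 [[229.0, 201.0], [325.0, 201.0]]
65 [[230.0, 208.0], [325.0, 208.0]]
70 [[231.0, 216.0], [324.0, 216.0]]
75 [[231.0, 223.0], [324.0, 223.0]]
80 [[231.0, 231.0], [323.0, 231.0]]
85 [[232.0, 238.0], [323.0, 238.0]]
case 0.9 [225.1 189.1]
F [0.7 1.6 7.1] [564.8 427.8 250.9]
```

```bash
python3 -m inch '[[0,0,0.003,0,0.2],[0,0,0.006,0,0.2],[0,0,0.008,0,0.2],[0,0,0.008,0,0.2]]' | egrep 'pos|force'
python3 -m inch '[[-0.002,0,0,0,0.2],[-0.004,0,0,0,0.2],[-0.004,0,0,0,0.2]]' | egrep 'pos|force'
python3 tilt.py | egrep 'edge|case|F'
```

```text
tool_pos: [564.7, 427.8, 242.3]
contact_force: [0.3, 2.6, 4.5]
finger_force: 33.6
tool_pos: [564.5, 425.5, 242.2]
contact_force: [0.6, 11.7, 0.6]
finger_force: 34.7
edge row 193.0 cols [np.int64(228), np.int64(325)]
case 0.64 [224.4 188.1]
F [ 0.6 11.7  0.6] [564.5 425.5 242.2]
```

```bash
python3 -m inch '[[0.006,0,0,0,0.2],[0.008,0,-0.005,0,0.2],[0.008,0,-0.015,0,0.2],[0.008,0,-0.025,0,0.2],[0.004,0,-0.025,0,0.2],[0,0,-0.025,0,0.2],[0,0,-0.025,0,0.2]]' | egrep 'pos|force'
python3 tilt.py | egrep 'edge|case|F'
python3 go.py 565.2 415.8 267 94.65
```

```text
tool_pos: [565.0, 422.1, 266.0]
contact_force: [-0.5, 0.7, -1.4]
finger_force: 34.4
edge row 191.0 cols [np.int64(228), np.int64(326)]
case 0.92 [224.1 188.7]
F [-0.5  0.7 -1.4] [565.  422.1 266. ]
t 19.05 pos [564.8 422.9 265.4] yaw 94.51 J6 0.46 shift m [-0.0072 -0.0001 -0.0015] spin -0.0024 F [-0.1 -0.8 -1.7]
```

```bash
python3 -m inch '[[-0.004,0,0,0,0.2],[-0.004,0,0.005,0,0.2],[-0.004,0,0.01,0,0.2],[-0.004,0,0.014,0,0.2],[-0.004,0,0.014,0,0.2]]' | egrep 'pos|force'
python3 -m inch '[[0,0,0.003,0,0.2],[0,0,0.006,0,0.2],[0,0,0.009,0,0.2],[0,0,0.009,0,0.2]]' | egrep 'pos|force'
python3 tilt.py | egrep 'edge|case|F'
```

```text
tool_pos: [564.9, 419.8, 251.6]
contact_force: [-1.0, 3.0, 1.4]
finger_force: 34.3
tool_pos: [565.2, 420.1, 243.5]
contact_force: [-0.1, 4.5, 4.2]
finger_force: 33.0
edge row 202.0 cols [np.int64(229), np.int64(325)]
case 0.67 [224.7 188.5]
F [-0.1  4.5  4.2] [565.2 420.1 243.5]
```

```bash
python3 -m inch '[[0.006,0,0,0,0.2],[0.006,0,-0.01,0,0.2],[0.006,0,-0.022,0,0.2],[0.0,0,-0.022,0,0.2],[-0.005,0,-0.022,0,0.2],[-0.005,0,-0.022,0,0.2],[-0.005,0,-0.016,0,0.2]]' | egrep 'pos|force'
python3 -m inch '[[0,0,0.004,0,0.2],[0,0,0.008,0,0.2],[0,0,0.012,0,0.2],[0,0,0.016,0,0.2],[0,0,0.017,0,0.2],[0,0,0.017,0,0.2]]' | egrep 'pos|force'
python3 tilt.py | egrep 'edge|case|F'
```

```text
tool_pos: [565.8, 413.7, 259.8]
contact_force: [-0.5, 0.2, -0.6]
finger_force: 33.0
tool_pos: [565.4, 415.3, 242.2]
contact_force: [0.2, 4.2, 3.0]
finger_force: 31.7
edge row 213.0 cols [np.int64(230), np.int64(324)]
case 0.92 [224.5 188.7]
F [0.2 4.2 3. ] [565.4 415.3 242.2]
```

```bash
python3 -m inch '[[0,0,0.002,0,0.2],[0,0,0.003,0,0.2],[0,0,0.003,0,0.2]]' | egrep 'pos|force'
python3 -m inch '[[0,0,0.001,0,0.2],[0,0,0.002,0,0.2],[0,0,0.002,0,0.2]]' | egrep 'pos|force'
python3 tilt.py | egrep 'edge|case|F'
```

```text
tool_pos: [565.5, 414.9, 239.2]
contact_force: [0.4, 5.6, 3.7]
finger_force: 31.3
tool_pos: [565.5, 414.8, 237.9]
contact_force: [-0.2, 5.0, 8.1]
finger_force: 31.1
edge row 218.0 cols [np.int64(230), np.int64(324)]
case 0.81 [224.3 188.8]
F [-0.2  5.   8.1] [565.5 414.8 237.9]
```

```bash
python3 -m inch '[[0,0,-0.001,0,0.5],[0,0,-0.001,0,0.5],[0,0,-0.001,0,0.5],[0,0,-0.001,0,0.6],[0,0,-0.001,0,0.7],[0,0,-0.001,0,0.8],[0,0,-0.001,0,0.8]]' | egrep 'pos|force|width'
python3 tilt.py | egrep 'edge|case|F'
```

```text
tool_pos: [565.1, 413.8, 236.9]
contact_force: [0.2, -1.5, -0.8]
grip_width: 68.2
finger_force: 0.0
edge row 216.0 cols [np.int64(232), np.int64(326)]
case 0.56 [224.4 188.7]
F [ 0.2 -1.5 -0.8] [565.1 413.8 236.9]
```

```bash
python3 -m inch '[[0.003,0,0,0,1],[0.006,0,0,0,1],[0.01,0,-0.01,0,1],[0.01,0,-0.03,0,1],[0.01,0,-0.06,0,1],[0.01,0,-0.1,0,1],[0.01,0,-0.14,0,1],[0.01,0,-0.18,0,1]]' | egrep 'pos|force|width'
python3 - <<'E'
from h import *
o=get_obs();p=capture('wrist');save(p,'i')
print(o['tool_pos'].round(1),[(np.round(r['centre']).tolist(),round(r['conf'],2)) for r in tip_of(p,'cover')],[(np.round(r['rect']).tolist(),round(r['conf'],2)) for r in trace(p,'cover')])
hsv=cv2.cvtColor(p['color'],cv2.COLOR_RGB2HSV);m=cv2.inRange(hsv,(100,90,15),(130,255,255))
n,l,st,_=cv2.connectedComponentsWithStats(m);print([s.tolist() for s in st[1:] if s[4]>100])
# predicted resting plate, tilt 70, bottom back edge 33 from wall
nn=np.array([-.081,.997,0]);a=np.array([.997,.081,0]);b=np.array([567.,381.9,0])+[-1.,0,0]
for t in(60,65,70,75):
    r=np.radians(t);d=92/np.tan(r);foot=b+nn*d;up=-nn*np.cos(r)+np.array([0,0,np.sin(r)]);out=nn*np.sin(r)+np.array([0,0,np.cos(r)])
    print(t,[proj(p,foot+s*128*up+10*out+w*33*a).round().tolist() for s in(0,1) for w in(-1,1)])
E
```

```text
tool_pos: [563.9, 425.6, 420.6]
contact_force: [0.4, 0.8, 0.3]
grip_width: 92.2
finger_force: 0.0
[563.9 425.6 420.6] [([278.0, 215.0], 0.87), ([256.0, 40.0], 0.69)] [([280.0, 217.0, 70.0, 74.0], 0.68)]
[[243, 181, 71, 75, 3887]]
60 [[249.0, 162.0], [303.0, 162.0], [241.0, 246.0], [310.0, 246.0]]
65 [[249.0, 170.0], [303.0, 170.0], [241.0, 248.0], [310.0, 248.0]]
70 [[250.0, 177.0], [302.0, 177.0], [240.0, 248.0], [311.0, 248.0]]
75 [[250.0, 183.0], [302.0, 183.0], [240.0, 247.0], [311.0, 247.0]]
```

```bash
python3 -m inch '[[-0.035,-0.006,0,-0.1,0.3],[-0.07,-0.012,0,-0.2,0],[-0.11,-0.018,0,-0.3,0],[-0.15,-0.025,0,-0.4,0],[-0.19,-0.032,0,-0.5,0],[-0.23,-0.039,0,-0.6,0],[-0.27,-0.045,0,-0.7,0],[-0.3,-0.05,0,-0.8,0]]' | egrep 'time|pos|rot'
python3 go.py 505 -240 405 171.1
```

```text
time: 24.05
tool_pos: [537.6, 119.9, 419.2]
tcp_rot: [-3.135, 0.004, 2.454]
t 24.05 pos [537.6 119.9 419.2] yaw 140.62 J6 -0.8 shift m [-0.2031 -0.2987  0.0172] spin -0.532 F [ 1.7 -0.3 -0.8]
```

```bash
python3 -m inch '[[-0.02,-0.03,0,-0.1,0],[-0.04,-0.06,0,-0.2,0],[-0.063,-0.092,0,-0.3,0],[-0.085,-0.125,0,-0.4,0],[-0.107,-0.158,0,-0.5,0],[-0.13,-0.19,0.01,-0.53,0],[-0.15,-0.22,0.017,-0.53,0],[-0.17,-0.25,0.017,-0.53,0]]' | egrep 'time'
python3 go.py 505 -240 405 171.1
python3 -m inch '[[-0.005,-0.055,0,0,0],[-0.005,-0.055,0,0,0],[-0.005,-0.055,0,0,0],[-0.005,-0.055,0,0,0]]' | egrep 'time|pos|rot'
cat > m4.py <<'E'
from h import *
import pickle,sys
np.set_printoptions(precision=1,suppress=True)
p=capture('wrist');save(p,'j'+sys.argv[1])
d={k:np.array(p[k]) for k in('color','intrinsics','pose')}
for n in ['button_top','lever_tip','test_button','lever']:
    d[n]=[(np.round(r['centre'],1).tolist(),round(r['conf'],2)) for r in tip_of(p,n)] if n[-1]=='p' else [(np.round(r['rect']).tolist(),round(r['conf'],2)) for r in trace(p,n)]
    print(n,d[n])
hsv=cv2.cvtColor(p['color'],cv2.COLOR_RGB2HSV)
for nm,lo,hi in(('yellow',(20,110,70),(35,255,255)),('red',(0,120,50),(8,255,255)),('red2',(172,120,50),(180,255,255))):
    m=cv2.inRange(hsv,lo,hi);n,l,st,c=cv2.connectedComponentsWithStats(m);d[nm]=[(st[i].tolist(),c[i].tolist()) for i in range(1,n) if st[i,4]>12];print(nm,[(s,np.round(c,1).tolist()) for s,c in d[nm]])
q=np.load('cover.npy');R=Ro.from_euler('xyz',q[:3]).as_matrix()
print(get_obs()['tool_pos'],'plate centre px',proj(p,q[3:]+R@[0,0,10]).round())
pickle.dump(d,open('j'+sys.argv[1]+'.pkl','wb'))
E
python3 m4.py 1
```

```text
time: 24.72
t 24.72 pos [ 509.  -180.2  402.9] yaw 170.74 J6 -1.89 shift m [-0.0057 -0.0597 -0.0018] spin -0.0062 F [ 0.8  0.  -0.3]
time: 25.05
tool_pos: [505.9, -233.9, 404.6]
tcp_rot: [-3.136, 0.0, 2.978]
button_top [([269.9, 165.9], 0.73)]
lever_tip [([271.2, 228.2], 0.59)]
test_button [([272.0, 168.0, 14.0, 11.0], 0.54)]
lever [([274.0, 226.0, 18.0, 11.0], 0.66)]
yellow [([266, 161, 16, 15, 185], [273.6, 168.0])]
red [([265, 218, 18, 7, 105], [274.0, 221.1])]
red2 []
[ 506.3 -232.3  405.7] plate centre px [273. 189.]
```

```bash
python3 -m inch '[[-0.03,-0.005,0.02,0,0],[-0.06,-0.005,0.04,0,0],[-0.07,-0.005,0.05,0,0],[-0.07,-0.005,0.05,0,0],[-0.07,-0.005,0.05,0,0]]' | egrep 'time|pos|rot'
python3 m4.py 2
python3 - <<'E'
from h import *
import pickle
np.set_printoptions(precision=1,suppress=True)
A,B=[pickle.load(open(f'j{i}.pkl','rb')) for i in(1,2)]
q=np.load('cover.npy');R=Ro.from_euler('xyz',q[:3]).as_matrix()
L=lambda X:R.T@(X-q[3:])
for n in('button_top','lever_tip'):
    x,e=tri([ray(v,v[n][0][0]) for v in(A,B)]);print(n,x,np.array(e),'in cover frame',L(x))
x,e=tri([ray(v,v['yellow'][0][1]) for v in(A,B)]);print('yellow',x,np.array(e),L(x))
# single-view: intersect with plane z=-14 in cover frame (30-10 below back => front at -20, button top -14)
def onpl(v,px,z):
    o,d=ray(v,px);o=L(o);d=R.T@d;return o+d*(z-o[2])/d[2]
for v in(A,B): print('button pl',onpl(v,v['button_top'][0][0],-14),onpl(v,v['yellow'][0][1],-14),'tip',onpl(v,v['lever_tip'][0][0],-20-6+22*np.cos(np.radians(36))))
E
```

```text
time: 25.72
tool_pos: [574.6, -249.3, 355.0]
tcp_rot: [-3.135, 0.0, 2.982]
button_top []
lever_tip [([278.2, 157.6], 0.82)]
test_button [([278.0, 84.0, 17.0, 21.0], 0.84), ([280.0, 153.0, 26.0, 12.0], 0.7)]
lever [([281.0, 155.0, 27.0, 14.0], 0.85)]
yellow [([269, 75, 19, 20, 300], [278.0, 84.4])]
red [([267, 147, 23, 5, 105], [277.9, 149.0])]
red2 []
[ 573.9 -250.1  357.2] plate centre px [278. 102.]Traceback (most recent call last):
  File "<stdin>", line 8, in <module>
IndexError: list index out of range
```

```bash
python3 - <<'E'
from h import *
import pickle
np.set_printoptions(precision=1,suppress=True)
A,B=[pickle.load(open(f'j{i}.pkl','rb')) for i in(1,2)]
q=np.load('cover.npy');R=Ro.from_euler('xyz',q[:3]).as_matrix()
L=lambda X:R.T@(X-q[3:])
for n in('lever_tip',):
    x,e=tri([ray(v,v[n][0][0]) for v in(A,B)]);print(n,x,np.array(e),'in cover frame',L(x))
x,e=tri([ray(v,v['yellow'][0][1]) for v in(A,B)]);print('yellow',x,np.array(e),L(x))
def onpl(v,px,z):
    o,d=ray(v,px);o=L(o);d=R.T@d;return o+d*(z-o[2])/d[2]
for v in(A,B): print('button pl',onpl(v,v['yellow'][0][1],-14),'tip',onpl(v,v['lever_tip'][0][0],-20-6+22*np.cos(np.radians(36))))
print('axes',R)
E
```

```text
lever_tip [ 526.5 -243.2  110.5] [1.1 1.1] in cover frame [32.5 -1.  -6.4]
yellow [ 477.2 -234.3   80.1] [0.1 0.1] [-25.7   0.1 -12.9]
button pl [-26.    0.2 -14. ] tip [32.2 -2.1 -8.2]
button pl [-26.3   0.1 -14. ] tip [32.1  0.1 -8.2]
axes [[ 0.9  0.2 -0.4]
 [-0.1  1.   0.1]
 [ 0.4  0.   0.9]]
```

```bash
cat > sl.py <<'E'
import sys
from h import *
# tip centre in slope frame -> TCP target and tool shifts
x,y,z=map(float,sys.argv[1:4])
q=np.load('cover.npy');Rc=Ro.from_euler('xyz',q[:3]).as_matrix()
X=q[3:]+Rc@[x,y,z]+[0,0,178]
o=get_obs();R=Ro.from_euler('xyz',[np.pi,0,o['tcp_rot'][2]]).as_matrix()
w=np.degrees(o['tcp_rot'][2]);yaw=180+np.degrees(q[5-3])
print('t',round(o['time'],2),'target',X.round(1),'shift',(R.T@(X-o['tool_pos'])/1000).round(4),'spin',round(-np.radians(yaw-w),3),'now S',(Rc.T@(o['tool_pos']-[0,0,178]-q[3:])).round(1),'F',o['contact_force'].round(1),'w',round(o['grip_width'],1))
for d,n in(([1,0,0],'upslope 10mm'),([0,0,1],'normal 10mm')): print(n,(R.T@(Rc@np.array(d))*.01).round(4))
E
python3 sl.py -33.6 0 30; python3 sl.py -33.6 0 -7
```

```text
t 25.97 target [ 452.3 -230.7  293.8] shift [ 0.1232 -0.0005  0.0634] spin -0.006 now S [104.8  -0.3  35.9] F [-0.4  0.4  0.2] w 0.2
upslope 10mm [-0.0091  0.0001 -0.0042]
normal 10mm [ 0.0042 -0.0001 -0.0091]
t 25.97 target [ 467.6 -233.   260.2] shift [ 0.1077 -0.0002  0.097 ] spin -0.006 now S [104.8  -0.3  35.9] F [-0.4  0.4  0.2] w 0.2
upslope 10mm [-0.0091  0.0001 -0.0042]
normal 10mm [ 0.0042 -0.0001 -0.0091]
```

```bash
python3 -m inch '[[0.035,0,0,-0.006,0],[0.07,0,0.01,-0.006,0],[0.1,0,0.03,-0.006,0],[0.1232,-0.0005,0.0634,-0.006,0],[0.1232,-0.0005,0.0634,-0.006,0],[0.1232,-0.0005,0.0634,-0.006,0],[0.1232,-0.0005,0.0634,-0.006,0]]' | egrep 'time|pos|force'
python3 sl.py -33.6 0 -7
```

```text
time: 26.55
tool_pos: [453.5, -232.0, 293.5]
contact_force: [0.8, -0.4, -0.1]
finger_force: 0.0
t 26.55 target [ 467.6 -233.   260.2] shift [-0.0142  0.0012  0.0333] spin -0.001 now S [-32.5  -1.1  29.1] F [ 0.8 -0.4 -0.1] w 0.2
upslope 10mm [-0.0091  0.     -0.0042]
normal 10mm [ 0.0042 -0.     -0.0091]
```

Next comes the pre-contact approach, then a press in small steps along the slope normal.

```bash
python3 -m inch '[[-0.005,0.001,0.012,0,0],[-0.01,0.001,0.024,0,0],[-0.0142,0.001,0.0333,0,0],[-0.0142,0.001,0.0333,0,0],[-0.0142,0.001,0.0333,0,0]]' | egrep 'time|pos|contact'
python3 -m inch '[[-0.0013,0,0.0027,0,0],[-0.0013,0,0.0027,0,0],[-0.0013,0,0.0027,0,0]]' | egrep 'time|pos|contact'
python3 -m inch '[[-0.0008,0,0.0018,0,0],[-0.0008,0,0.0018,0,0],[-0.0008,0,0.0018,0,0]]' | egrep 'time|pos|contact'
python3 sl.py -33.6 0 -10 | head -1
```

```text
time: 26.97
tool_pos: [467.7, -233.0, 258.1]
contact_force: [0.7, 0.1, 2.2]
time: 27.22
tool_pos: [468.4, -233.1, 256.4]
contact_force: [-0.7, -0.2, 3.4]
time: 27.47
tool_pos: [468.8, -233.2, 255.7]
contact_force: [-5.9, 2.1, 14.0]
t 27.47 target [ 468.9 -233.2  257.5] shift [-0.0001 -0.     -0.0018] spin -0.0 now S [-34.4   0.  -11.6] F [-5.9  2.1 14. ] w 0.5
```

```bash
cat > lev.py <<'E'
from h import *
p=capture('side');q=np.load('cover.npy');R=Ro.from_euler('xyz',q[:3]).as_matrix()
up=q[3:]+R@[32.9,0,-8.2];dn=q[3:]+R@[13.2,0,-5.1]
for n in('side','wrist','top'):
    p=capture(n)
    print(n,'up px',proj(p,up).round(1),'down px',proj(p,dn).round(1),'seen',[(np.round(r['centre'],1).tolist(),round(r['conf'],2)) for r in tip_of(p,'lever_tip')],'btn',proj(p,q[3:]+R@[-26,0,-14]).round(1))
    if n=='wrist':
        hsv=cv2.cvtColor(p['color'],cv2.COLOR_RGB2HSV)
        for lo,hi in(((20,110,70),(35,255,255)),((0,120,50),(8,255,255)),((172,120,50),(180,255,255))):
            k,l,st,c=cv2.connectedComponentsWithStats(cv2.inRange(hsv,lo,hi));print([st[i].tolist() for i in range(1,k) if st[i,4]>12])
E
python3 lev.py
```

```text
side up px [270.2 263.3] down px [264.2 264.1] seen [] btn [254.5 268.8]
wrist up px [279.  399.5] down px [279.  359.9] seen [] btn [279.2 278.3]
[[284, 287, 3, 13, 19], [309, 342, 10, 12, 40], [359, 343, 8, 11, 22], [366, 342, 18, 12, 65], [270, 344, 16, 8, 30], [320, 344, 7, 10, 24], [327, 344, 16, 10, 41], [340, 345, 12, 7, 23], [383, 345, 19, 9, 56], [149, 347, 16, 7, 43], [174, 347, 18, 7, 54], [195, 347, 7, 7, 16], [203, 347, 10, 5, 19], [221, 347, 8, 7, 23], [260, 347, 9, 7, 17], [82, 348, 7, 6, 15], [89, 349, 9, 5, 20], [99, 349, 6, 5, 15], [110, 348, 15, 6, 40], [124, 348, 9, 6, 16], [130, 349, 8, 5, 15], [144, 348, 5, 6, 13], [229, 348, 10, 6, 21], [240, 350, 10, 4, 20]]
[]
[]
top up px [359.8 197. ] down px [358.9 202.2] seen [] btn [356.6 211.2]
```

```bash
python3 -m inch '[[-0.0003,0,0.0007,0,0],[-0.0003,0,0.0007,0,0],[-0.0003,0,0.0007,0,0]]' | egrep 'time|pos|contact'
python3 -m inch '[[0.006,0,-0.012,0,0],[0.012,0,-0.026,0,0],[0.018,0,-0.04,0,0],[0.0,0,-0.06,0,0],[-0.03,0,-0.09,0,0],[-0.065,0,-0.11,0,0],[-0.1,0,-0.11,0,0],[-0.1,0,-0.11,0,0]]' | egrep 'time|pos|contact'
python3 lev.py | grep -A4 wrist; python3 m4.py 3
```

```text
time: 28.07
tool_pos: [468.9, -233.1, 255.5]
contact_force: [-6.8, 2.7, 19.6]
time: 28.73
tool_pos: [572.3, -248.5, 364.4]
contact_force: [-1.4, -0.1, -1.7]
wrist up px [277.7 167.2] down px [277.8 139.8] seen [([277.6, 136.6], 0.85)] btn [277.9  95.6]
[[269, 86, 19, 19, 277], [268, 290, 4, 10, 18]]
[[267, 145, 23, 11, 206]]
[]
top up px [359.8 197. ] down px [358.9 202.2] seen [] btn [356.6 211.2]
button_top [([280.3, 94.3], 0.73)]
lever_tip [([276.6, 138.1], 0.88)]
test_button [([277.0, 94.0, 19.0, 23.0], 0.53)]
lever []
yellow [([270, 86, 18, 20, 275], [278.6, 95.3]), ([284, 299, 3, 13, 18], [284.9, 304.9])]
red [([268, 145, 22, 10, 200], [278.3, 149.5])]
red2 []
[ 567.8 -248.   364.1] plate centre px [278. 114.]
```

The trip worked: the lever tip now shows at (277,137), which matches the predicted down position. Next I'll push it back up.

```bash
python3 sl.py -15 0 32
```

```text
t 29.33 target [ 468.1 -233.2  303.4] shift [ 0.1007 -0.0008  0.0606] spin -0.001 now S [101.9   0.8  44.8] F [-0.1  0.6  0.5] w 0.3
upslope 10mm [-0.0091  0.     -0.0042]
normal 10mm [ 0.0042 -0.     -0.0091]
```

```bash
python3 -m inch '[[0.035,0,0,0,0],[0.07,0,0.01,0,0],[0.1007,-0.0008,0.035,0,0],[0.1007,-0.0008,0.0606,0,0],[0.1007,-0.0008,0.0606,0,0],[0.1007,-0.0008,0.0606,0,0]]' | egrep 'time|pos|contact'
python3 sl.py -15 0 -5
```

```text
time: 29.83
tool_pos: [468.6, -233.8, 303.1]
contact_force: [0.2, -0.2, -0.0]
t 29.83 target [ 483.5 -235.5  269.8] shift [-0.015   0.0006  0.0332] spin -0.001 now S [-14.7  -0.5  31.4] F [ 0.2 -0.2 -0. ] w 0.4
upslope 10mm [-0.0091  0.     -0.0042]
normal 10mm [ 0.0042 -0.     -0.0091]
```

```bash
python3 -m inch '[[-0.005,0.0006,0.011,0,0],[-0.01,0.0006,0.022,0,0],[-0.015,0.0006,0.0332,0,0],[-0.015,0.0006,0.0332,0,0]]' | egrep 'pos|contact'
python3 -m inch '[[-0.0045,0,-0.0021,0,0],[-0.0091,0,-0.0042,0,0],[-0.0136,0,-0.0063,0,0],[-0.0136,0,-0.0063,0,0]]' | egrep 'pos|contact'
python3 -m inch '[[-0.0045,0,-0.0021,0,0],[-0.0091,0,-0.0042,0,0],[-0.0091,0,-0.0042,0,0]]' | egrep 'pos|contact'
python3 sl.py 10 0 -5 | head -1
```

```text
tool_pos: [484.3, -235.5, 267.5]
contact_force: [-0.3, 0.9, -0.0]
tool_pos: [497.5, -237.8, 277.2]
contact_force: [-2.6, 0.4, 1.0]
tool_pos: [506.8, -239.3, 281.3]
contact_force: [-0.7, 0.1, 0.9]
t 30.75 target [ 505.9 -239.   280.3] shift [0.0009 0.0002 0.0009] spin -0.0 now S [11.3 -0.2 -4.5] F [-0.7  0.1  0.9] w 0.4
```

```bash
python3 -m inch '[[-0.0036,0,-0.0017,0,0],[-0.0036,0,-0.0017,0,0],[-0.0036,0,-0.0017,0,0]]' | egrep 'pos|contact'
python3 -m inch '[[0.009,0,0.004,0,0],[0.015,0,0.002,0,0],[0.02,0,-0.01,0,0],[0.026,0,-0.025,0,0],[0.02,0,-0.05,0,0],[-0.01,0,-0.08,0,0],[-0.04,0,-0.085,0,0],[-0.065,0,-0.085,0,0]]' | egrep 'time|pos|contact'
python3 lev.py | grep -A4 wrist; python3 m4.py 4
```

```text
tool_pos: [509.6, -239.6, 282.2]
contact_force: [-0.0, -0.1, 0.4]
time: 31.67
tool_pos: [574.9, -249.3, 372.4]
contact_force: [-1.1, -0.2, -0.4]
wrist up px [278.5 156.2] down px [278.5 129.2] seen [([278.3, 153.1], 0.51)] btn [278.7  85.9]
[[270, 76, 18, 19, 271]]
[[268, 145, 22, 5, 98]]
[]
top up px [359.8 197. ] down px [358.9 202.2] seen [([191.5, 184.9], 0.43)] btn [356.6 211.2]
button_top [([277.3, 85.5], 0.79), ([277.9, 156.3], 0.73)]
lever_tip [([279.6, 155.3], 0.68)]
test_button [([278.0, 90.0, 17.0, 18.0], 0.83)]
lever [([280.0, 156.0, 22.0, 12.0], 0.79)]
yellow [([270, 79, 18, 19, 270], [278.8, 88.1])]
red [([268, 148, 22, 5, 98], [278.8, 149.9])]
red2 []
[ 573.2 -249.1  367.5] plate centre px [278. 106.]
```

The lever is up again, with its tip at the predicted (278,156). One last numeric check of the cover, then I'll hand in.

```bash
python3 - <<'E'
from h import *
nn=np.array([-.081,.997,0]);a=np.array([.997,.081,0]);b=np.array([566.,381.9,0])
for v in('top','side'):
    p=capture(v);hsv=cv2.cvtColor(p['color'],cv2.COLOR_RGB2HSV);m=cv2.inRange(hsv,(100,110,30),(130,255,255))
    k,l,st,c=cv2.connectedComponentsWithStats(m);print(v,[st[i].tolist() for i in range(1,k) if st[i,4]>15])
    for t in(65,70):
        r=np.radians(t);foot=b+nn*92/np.tan(r);up=-nn*np.cos(r)+np.array([0,0,np.sin(r)]);out=nn*np.sin(r)+np.array([0,0,np.cos(r)])
        print(t,[proj(p,foot+s*128*up+10*out+w*33*a).round(1).tolist() for s in(0,1) for w in(-1,1)])
    for r in trace(p,'tool_case'):
        q,_=cv2.findContours(r['pixels'].astype(np.uint8),0,2);print('case',r['conf'],np.round(cv2.minAreaRect(max(q,key=cv2.contourArea))[0],1))
E
```

```text
top [[192, 178, 6, 22, 84], [339, 200, 4, 12, 26], [303, 213, 24, 20, 224]]
65 [[187.9, 200.6], [187.2, 184.5], [195.4, 194.8], [194.5, 177.6]]
70 [[190.2, 200.4], [189.5, 184.4], [194.8, 194.6], [194.0, 177.4]]
case 0.74 [223.8 188.8]
case 0.69 [275.6 146.7]
side [[208, 230, 47, 33, 726], [252, 287, 15, 12, 132]]
65 [[261.6, 173.7], [276.4, 172.6], [263.1, 157.7], [278.7, 156.7]]
70 [[261.8, 175.0], [276.7, 173.9], [263.0, 156.9], [278.7, 155.8]]
case 0.73 [324.1 220.8]
case 0.56 [261.  186.5]
case 0.35 [270.6 273.6]
```

```bash
python3 -c "
from plant import *
print(close_job())"
```

```text
the job is handed in; nothing more can be done
None
```

I handed the job in at about 32 s. The breaker tripped on the test button and I pushed its lever back fully up. The cover stands on a short end, leaning about 20° off upright with its back against the tool case and its rib facing out. My last check was numeric from the top camera, because the arm blocked the side view, and the judge gave no verdict.

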